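# Raise the well cover with the lifter lever

### The arm

A 7-joint arm with a two-finger parallel gripper is mounted at the origin on the work surface. World frame = base frame: x ahead of the robot, y to its left, z up, the work surface at z = 0. Lengths are in m, angles in rad, forces in N, time in s.
With the tool pointing down it reaches from about 0.35 to 0.9 m from the base axis. Payload 8.1 kg.
Tool frame: the origin (TCP) lies where the fingers leave the gripper's body, on its centre line; the fingertips stand 66 mm ahead of it and the grasp point (between the pads) lies 47 mm ahead of it (arm.tip_reach is the distance from the TCP to the fingertips, in m); z points along the fingers, y is the direction in which the jaws open and shut (so a half turn about z gives the same grasp; the last joint's range is limited). The gripper opens to 92 mm and grips with 3 to 60 N. Pads are 19 mm wide; open, the fingers measure 130 mm over their backs; the gripper's body (75 mm by 190 mm) begins 47 mm behind the grasp point.
Start: joints at [1.128, 0.434, 0.025, 1.573, -0.012, 1.134, -0.075], TCP at [0.208, -0.589, 0.292] pointing down, gripper open.
Joint ranges: [-2.62, 2.62], [-0.44, 2.09], [-1.27, 1.32], [0.08, 2.57], [-1.32, 4.46], [0.12, 2], [-2.74, 2.74]. Speed limits (rad/s): [2.22, 2.22, 3.01, 3.01, 3.14, 3.14, 3.14].

### API

Orientations are given as a rotation vector (axis times angle).
In Python, from cell import arm gives the robot as it stands.
- The arm moves only by the tool carry_out, never from a script. Its argument "plan" is a list of rows, each a list of 5 numbers: the shift along the world's x, y, z in cm, then the turn about the world's z in rad, then the finger opening in cm, from 0 to 9.18. In form: [[tx, ty, tz, spin, fingers], ...]. A call has 1 to 20 rows; each row is the pose to reach, as a shift and turn from the pose measured when the call began; what a row does not reach only later rows make up. A row lasts 1/10 s, in which the tool goes at most 50 mm and 8.59 degrees, less where a joint would pass 70% of its speed; a pose out of reach is approached as far as the arm can. A call with a gripper value outside its range is refused whole. The fingers move at their own pace and stop on an object; "squeeze" is the grip in N (left out, the last holds). Time passes only in rows, so rows that repeat a pose let the fingers close. It gives the time, the measured TCP pose, the force and the opening at its end, in the units of the state.
- arm.observe(): the state, without advancing time (a new reading comes with each control period).
- arm.get_image(name): name is "scene" or "side" or "wrist"; returns (picture, depth): 400x640x3 uint8, red, green, blue; 400x640 float32, m along the optical axis (not along the pixel's ray), 0 where there is no reading.
- arm.get_calibration(name): a dict with "intrinsics" (3x3 intrinsics, pixels), "D" ([k1, k2, p1, p2, k3] as OpenCV has them; the pictures are not rectified), "rvec" (rotation vector, rad) and "tvec" (3), from world to camera coordinates, as OpenCV has them; the wrist camera has in their place "tool_from_camera" (4x4, takes a point from camera to tool coordinates, whose origin is the TCP and whose axes are the flange's). Camera axes: x right, y down, z forward; pixel columns grow to the right and rows downward; lengths in m; the calibration is good to about 2 mm. A picture is of the moment at which its call begins: read the wrist's pose just before it. get_calibration takes no time and is no camera call.
- arm.sign_off(): hands the job in, once; it reports no verdict.
The state is a dict: "clock": time; "joints": joint angles; "dq": joint speeds; "joint_efforts": joint torques, N m; "position": TCP position; "ee_rot": TCP orientation; "force": force on the tool from outside, world axes, zero at the start; "ft_torque": the same for the moment, N m; "width": opening from 0.0 (shut) to 1.0 (fully open).
Only numpy, scipy, OpenCV 4.12 (cv2) and the standard library are available. Lean on these libraries where they do the work, as an engineer would, in place of code of your own. Each camera call takes 0.05 s, during which the arm holds its last target. There are 200 camera calls.

### The job

With the fingertips, push the red lock slide all the way in so that it no longer bars the lever, then press the yellow pad on the lever's long end down onto its rubber stop, which raises the heavy steel cover off the glass scale. Finish while still holding the lever down with the cover fully raised. Never lift the lever out of its saddle, do not touch the cover itself, and leave the other things on the table where they are.

Things in the scene. Friction and masses are not known exactly. Their poses are not given: they have to be found in the camera images.
- station: lifter station fixed to the table: aluminium base plate 200 x 420 mm, 10 mm thick, blue saddle, grey well (glass scale inside), rubber stop. Origin: on the table top straight under the lever's pivot; z up. The lever lies along its y axis: long arm to -y, cover on the +y side
- lever_pad (a point): centre of the top of the yellow pad (40 mm across the lever, 50 mm along it) at the long arm's end, 185 mm from the pivot, 114 mm above the table at rest. Pressing it takes 5 to 9 N; it sinks about 55 mm on an arc about the pivot (so also up to 13 mm towards the pivot, station +y) until the bar meets the rubber stop, at about 0.3 rad
- lever_pivot (a point): centre of the lever's cross pin, 100 mm above the table. The lever is a loose steel bar (0.45 kg, 24 mm wide, 20 mm thick); its pin merely rests in the saddle's open slots; its short end, 90 mm beyond the pivot, lies under the cover
- lock (a joint): red lock slide, m: 0 to 0.006 at the start (a 32 mm wide red block stands about 2 mm under the long arm, 120 mm from the pivot, and bars it), 0.045 fully in, against its end stop (block clear beyond the lever). It moves along the station's +x, needs about 3 N and stays where it is left
- lock_plate (a point): centre of the outer face of the lock slide's upright red push plate (36 mm wide along the station's y, 10 mm thick; from 13 to 97 mm above the table; this point 70 mm above it), on the station's -x side of the lever; push it towards station +x
- cover (a joint): heavy steel cover (about 1.2 kg, 146 x 158 mm, 8 mm thick, with a black bail handle) over the well, rad: 0 shut, about 0.41 when the lever is on its stop. It falls shut when the lever is let go
- cover_edge (a point): middle of the free edge of the cover, 163 mm from its hinge; about 122 mm above the table when shut, about 60 mm higher when fully raised
- bottle: bystander: white solvent bottle with blue cap, 56 mm across, 160 mm tall; loose; origin at the centre of its underside
- vblock: bystander: dark steel V-block, 60 x 60 mm, 45 mm tall; loose; origin at the centre of its underside
- jar: bystander: small amber jar with black lid, 56 mm across, 60 mm tall; loose; origin at the centre of its underside
- pin_gauge: bystander: brass pin, 22 mm across, 50 mm tall, standing on the station's base plate; loose; origin at the centre of its underside
- ring_gauge: bystander: steel ring gauge, 68 mm across, 22 mm tall; loose; origin at the centre of its underside
- profile: bystander: offcut of aluminium profile, 110 mm long, 30 mm tall; loose; origin at the centre of its underside

How it is judged:
By the outcome, as a careful person would: the job done as asked, in the order asked, and still so for the second after the job is handed in, while the arm keeps its last pose, push and grip.
It also fails if it takes over 40 s, if anything falls off the work surface, if the arm or the gripper's body presses on something with over 40 N, if the wrist force passes 120 N, or if a joint passes its speed limit or range.

## Working session

There is one attempt and no reset: what is moved stays moved. The work goes in short steps, Python scripts to look and compute and a tool call to move; the robot and the scene stay as the last step left them, time stands still between calls to the robot, and variables do not carry over. Pictures are saved under pics/ and viewed, about 8 in all and at most 12, crops included, and the job is handed in when it is done.

Besides the shell and the picture viewer there is one more tool, called after "Call:" by a JSON object that holds its "api" and its "payload", one argument or row to a line. carry_out: Moves the arm, as the interface text tells. Its arguments: {"type":"object","properties":{"plan":{"type":"array"},"squeeze":{"type":"number"}},"required":["plan"]}

```bash
mkdir -p pics; cat > h.py <<'E'
import numpy as np, cv2
from cell import arm
def snap(n,f):
    im,d=arm.get_image(n); cv2.imwrite('pics/'+f,im[:,:,::-1]); np.savez('pics/'+f[:-4]+'.npz',im=im,d=d); return im,d
def world(n,px,d):
    c=arm.get_calibration(n); px=np.array(px,float).reshape(-1,2)
    u=cv2.undistortPoints(px[:,None],np.array(c['intrinsics']),np.array(c['D'])).reshape(-1,2)
    z=np.array([d[int(b),int(a)] for a,b in px])
    P=np.c_[u*z[:,None],z]
    R=cv2.Rodrigues(np.array(c['rvec'],float))[0]
    return (P-np.array(c['tvec']).reshape(3))@R
E
python3 - <<'E'
from h import *
s=arm.observe();print(s)
snap('scene','a.png');snap('side','b.png')
E
```

```text
{'clock': 0.0, 'joints': array([ 1.12841444,  0.43525105,  0.02493361,  1.57410304, -0.01162867,
        1.13401031, -0.07506598]), 'dq': array([ 0.00014731, -0.000454  ,  0.00052055, -0.0011777 ,  0.00037351,
       -0.00146718, -0.0016757 ]), 'joint_efforts': array([-3.73687344e-04, -6.67853165e+01,  9.84773263e-01, -3.14456999e+01,
       -6.05644402e-02,  4.29920037e-02,  1.64664098e-04]), 'position': array([ 0.20814391, -0.58887959,  0.29142469]), 'ee_rot': array([-3.09480730e+00, -5.30877769e-01,  5.93876032e-04]), 'force': array([-0.53441213, -0.02780958, -0.2748212 ]), 'ft_torque': array([ 0.02988743, -0.02835852, -0.02291829]), 'width': 1.0011723211138048}
```

View pics/a.png

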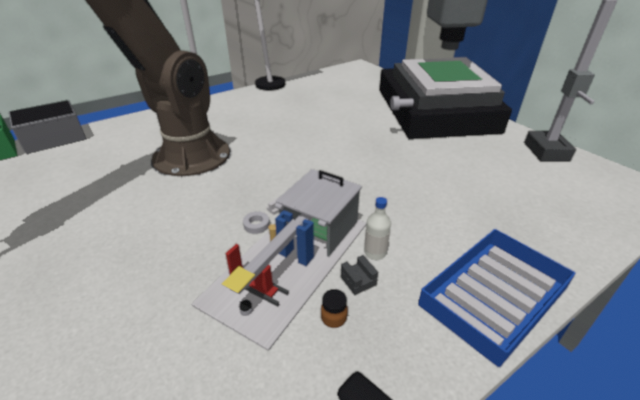

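View pics/b.png

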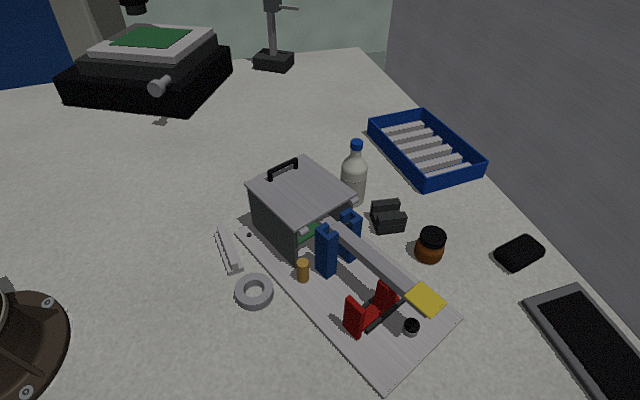

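The scene view shows the red plate at about (234,260), the yellow pad at (239,279) and the saddle at (295,240). In the side view they are at (354,317), (425,298) and (337,245). The ring, pin and profile stand on the plate's side of the lever, nearer the cover. Next I'll measure these positions.

```bash
cat > m.py <<'E'
from h import *
def cloud(n,f):
    z=np.load('pics/'+f); im,d=z['im'],z['d']
    hsv=cv2.cvtColor(im,cv2.COLOR_RGB2HSV); out={}
    for k,lo,hi in [('yellow',(22,120,100),(32,255,255)),('red',(0,170,70),(6,255,255)),('blue',(100,120,40),(118,255,255))]:
        m=cv2.inRange(hsv,lo,hi)
        if k=='red': m|=cv2.inRange(hsv,(174,170,70),(180,255,255))
        v,u=np.nonzero((m>0)&(d>0)); P=world(n,np.c_[u,v],d); out[k]=P
    return out
E
python3 - <<'E'
from m import *
C=[cloud('scene','a.npz'),cloud('side','b.npz')]
for n,c in zip(('scene','side'),C):
    P=c['yellow'];P=P[(P[:,2]>.09)&(P[:,2]<.14)&(P[:,0]<.9)];
    r=cv2.minAreaRect((P[:,:2]*1000).astype(np.float32)); print(n,'yellow',len(P),P.mean(0),r,np.median(P[:,2]))
    P=c['red'];P=P[(P[:,2]>.012)&(P[:,2]<.12)]; print('red',len(P),P.min(0),P.max(0))
    T=P[P[:,2]>.09]; print(' redtop',len(T),T.mean(0),cv2.minAreaRect((T[:,:2]*1000).astype(np.float32)) if len(T)>3 else '')
    P=c['blue'];P=P[(P[:,2]>.1)&(P[:,2]<.14)&(P[:,0]<.8)];print('blue',len(P),P.mean(0),P.min(0),P.max(0))
    print(cv2.minAreaRect((P[:,:2]*1000).astype(np.float32)))
E
```

```text
scene yellow 417 [ 0.67200571 -0.13764667  0.11287643] ((669.8078002929688, -137.86663818359375), (40.738033294677734, 49.2890625), 24.09563446044922) 0.1129507865305138
red 578 [ 0.56995079 -0.1238713   0.0196756 ] [ 0.67311433 -0.05924616  0.09829251]
 redtop 49 [ 0.57928786 -0.10977296  0.09491313] ((578.9298706054688, -109.07131958007812), (5.148853778839111, 32.189483642578125), 25.393455505371094)
blue 1249 [0.07060501 1.17084553 0.11824762] [-0.52319115  0.00216505  0.10007011] [0.64086506 2.19386045 0.13997743]
((43.56365966796875, 1004.3616943359375), (773.8395385742188, 2266.4853515625), 24.697525024414062)
side yellow 809 [ 0.67029951 -0.13954402  0.11427214] ((670.186279296875, -138.93138122558594), (40.39324188232422, 49.20042037963867), 24.010726928710938) 0.11432737606242604
red 494 [ 0.56584794 -0.12777659  0.01836626] [ 0.67190141 -0.07519605  0.10127711]
 redtop 140 [ 0.57640334 -0.11119948  0.09782439] ((602.0797119140625, -98.33255004882812), (66.5621337890625, 34.42741775512695), 23.838489532470703)
blue 1354 [0.19196888 0.64120828 0.11766022] [-0.35903139 -0.00039849  0.10003635] [0.63996836 1.30819519 0.13983992]
((185.2484130859375, 700.1510009765625), (193.40509033203125, 1616.162353515625), 35.47795104980469)
```

Call:
{"api": "carry_out", "payload": {
  "plan": [
    [2,3,0,0.1,5],
    [4,6,0,0.2,2],
    [6.5,9.5,0,0.3,0],
    [9,13,0,0.4,0],
    [11.5,16.5,0,0.5,0],
    [14,20,0,0.6,0],
    [16.5,23.5,0,0.7,0],
    [19,27,0,0.8,0],
    [21.5,30.5,0,0.9,0],
    [24,34,0,1.0,0],
    [26.5,37.5,0,1.1,0],
    [28.5,40.5,0,1.2,0],
    [30,43,0,1.3,0],
    [31.3,45,0,1.4,0],
    [32,46,0,1.5,0],
    [32.1,46,0,1.6,0],
    [32.1,46,0,1.65,0],
    [32.1,46,0,1.65,0],
    [32.1,46,0,1.65,0]
  ],
  "squeeze": 20
}}

```text
clock: 2.0
position: [0.529, -0.129, 0.2913]
ee_rot: [-1.713, -2.632, 0.002]
force: [0.1, 0.2, -0.1]
width: 0.004
```

```bash
cat > st.py <<'E'
from h import *
from scipy.spatial.transform import Rotation as R
a=np.radians(24.05);X=np.array([np.cos(a),np.sin(a)]);Y=np.array([-X[1],X[0]]);PV=np.array([.5946,.031])
def st(p): q=np.asarray(p)[...,:2]-PV; return np.c_[q@X,q@Y]
def rep():
    s=arm.observe(); r=R.from_rotvec(s['ee_rot']); ty=r.apply([0,1,0]); tz=r.apply([0,0,1])
    print('t',s['clock'],'pos',s['position'].round(4),'st',(st(s['position'])*1000).round(1),'jawyaw',np.degrees(np.arctan2(ty[1],ty[0])).round(1),'z',tz.round(3),'F',s['force'].round(1),'w',round(s['width'],3),'q',s['joints'].round(2))
E
python3 -c "from st import *;rep();snap('wrist','c.png')"
```

```text
t 2.0 pos [ 0.529  -0.129   0.2913] st [[-125.2 -119.4]] jawyaw 23.9 z [-0.002 -0.001 -1.   ] F [ 0.1  0.2 -0.1] w 0.004 q [ 0.54  0.36 -0.53  1.74  0.2   1.1   0.37]
```

View pics/c.png

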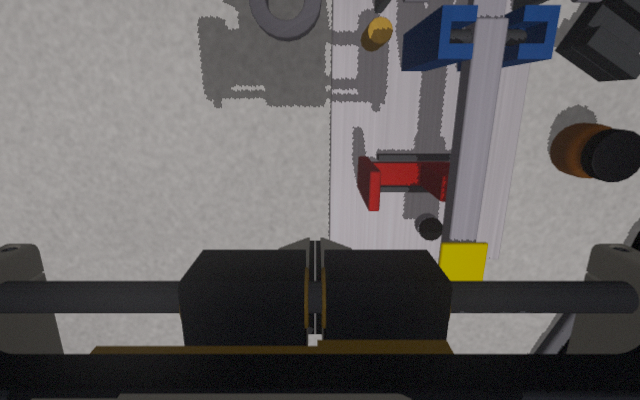

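```bash
python3 - <<'E'
from st import *
s=arm.observe();z=np.load('pics/c.npz');im,d=z['im'],z['d'];c=arm.get_calibration('wrist')
hsv=cv2.cvtColor(im,cv2.COLOR_RGB2HSV)
for k,(lo,hi) in {'yellow':((20,110,90),(34,255,255)),'red':((0,150,50),(7,255,255))}.items():
    v,u=np.nonzero((cv2.inRange(hsv,lo,hi)>0)&(d>0))
    n=cv2.undistortPoints(np.c_[u,v].astype(float)[:,None],np.array(c['intrinsics']),np.array(c['D'])).reshape(-1,2)
    dd=d[v,u];P=np.c_[n*dd[:,None],dd,np.ones(len(dd))]@np.array(c['tool_from_camera']).T
    P=R.from_rotvec(s['ee_rot']).apply(P[:,:3])+s['position']
    for zlo,zhi in ((.105,.125),(.088,.104),(.02,.085)):
        Q=P[(P[:,2]>zlo)&(P[:,2]<zhi)]
        if len(Q)>20: S=st(Q)*1000; print(k,zlo,len(Q),'st pct2/98',np.percentile(S,[2,98],0).round(1).tolist(),np.median(Q[:,2]).round(4))
E
```

```text
yellow 0.105 1669 st pct2/98 [[-18.8, -192.9], [18.8, -158.8]] 0.1127
yellow 0.02 292 st pct2/98 [[-79.5, 6.4], [-61.7, 22.8]] 0.0596
red 0.088 402 st pct2/98 [[-79.3, -134.1], [-70.4, -101.3]] 0.0967
red 0.02 877 st pct2/98 [[-59.4, -129.4], [-14.7, -106.5]] 0.0228
```

Call:
{"api": "carry_out", "payload": {
  "plan": [
    [0,0,-4,0,0],
    [0,0,-8,0,0],
    [0,0,-12,0,0],
    [0,0,-15,0,0],
    [0,0,-15.7,0,0],
    [0,0,-15.7,0,0],
    [0.91,0.41,-15.7,0,0],
    [1.83,0.81,-15.7,0,0],
    [2.28,1.02,-15.7,0,0],
    [2.74,1.22,-15.7,0,0],
    [3.2,1.43,-15.7,0,0],
    [3.65,1.63,-15.7,0,0],
    [3.65,1.63,-15.7,0,0]
  ]
}}

```text
clock: 3.35
position: [0.5661, -0.1125, 0.1344]
ee_rot: [-1.713, -2.633, 0.001]
force: [0.4, -0.3, -0.1]
width: 0.005
```

```bash
python3 -c "from st import *;rep();snap('wrist','d.png')"
```

```text
t 3.35 pos [ 0.5661 -0.1125  0.1344] st [[ -84.5 -119.4]] jawyaw 23.9 z [-0.001 -0.    -1.   ] F [ 0.4 -0.3 -0.1] w 0.005 q [ 0.42  0.58 -0.45  1.83  0.34  0.81  0.21]
```

View pics/d.png

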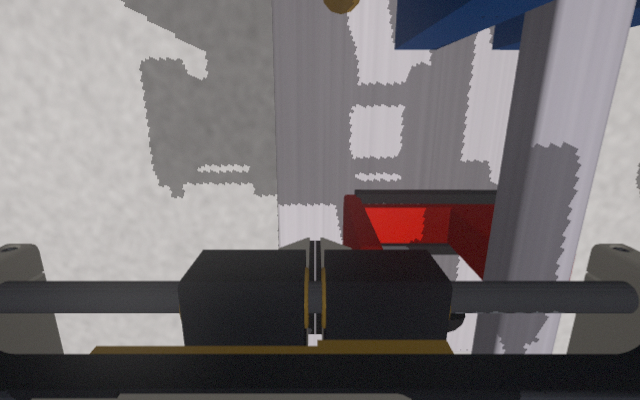

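The wrist view shows the plate's near edge at about (345,200), just past the closed fingertips at (280–350,240). There has been no push yet, so I'll go on.

Call:
{"api": "carry_out", "payload": {
  "plan": [
    [0.46,0.2,0,0,0],
    [0.91,0.41,0,0,0],
    [1.37,0.61,0,0,0],
    [1.83,0.81,0,0,0],
    [2.28,1.02,0,0,0],
    [2.74,1.22,0,0,0]
  ]
}}

```text
clock: 4.0
position: [0.5937, -0.1003, 0.1342]
ee_rot: [-1.713, -2.633, 0.002]
force: [-2.4, -2.4, -0.7]
width: 0.005
```

```bash
python3 -c "from st import *;rep();snap('side','e.png')"; python3 - <<'E'
from m import *; from st import *
P=cloud('side','e.npz')['red'];P=P[(P[:,2]>.088)&(P[:,2]<.11)];print((np.percentile(st(P)*1000,[2,50,98],0)).round(1))
E
```

```text
t 4.0 pos [ 0.5937 -0.1003  0.1342] st [[ -54.4 -119.5]] jawyaw 23.9 z [-0.001 -0.    -1.   ] F [-2.4 -2.4 -0.7] w 0.005 q [ 0.38  0.61 -0.45  1.77  0.34  0.84  0.2 ]
[[  33.1 -133.1]
 [  43.7 -118.8]
 [  55.9 -116. ]]
```

Call:
{"api": "carry_out", "payload": {
  "plan": [
    [0.27,0.12,0,0,0],
    [0.55,0.24,0,0,0],
    [0.55,0.24,0,0,0]
  ]
}}

```text
clock: 4.35
position: [0.5956, -0.0993, 0.1342]
ee_rot: [-1.711, -2.627, 0.013]
force: [-22.0, -6.0, 18.5]
width: 0.004
```

```bash
python3 -c "from st import *;rep();snap('side','f.png')"; python3 - <<'E'
from m import *; from st import *
P=cloud('side','f.npz')['red'];P=P[(P[:,2]>.088)&(P[:,2]<.11)];print((np.percentile(st(P)*1000,[2,50,98],0)).round(1))
E
```

```text
t 4.35 pos [ 0.5956 -0.0993  0.1342] st [[ -52.2 -119.4]] jawyaw 23.8 z [-0.01  -0.003 -1.   ] F [-22.   -6.   18.5] w 0.004 q [ 0.38  0.62 -0.44  1.76  0.34  0.86  0.19]
[[  30.5 -133.4]
 [  47.5 -118.6]
 [  58.2 -116.2]]
```

Call:
{"api": "carry_out", "payload": {
  "plan": [
    [-0.4,-0.18,0,0,0],
    [-1.8,-0.8,0,0,0],
    [-3.2,-1.42,0,0,0],
    [-3.2,-1.42,0,0,0],
    [-3.2,-1.42,4,0,0],
    [-3.2,-1.42,8,0,0],
    [-3.2,-1.42,8,0,0]
  ]
}}

```text
clock: 5.1
position: [0.5675, -0.1124, 0.2197]
ee_rot: [1.712, 2.631, -0.004]
force: [0.5, 1.2, -0.4]
width: 0.007
```

```bash
python3 - <<'E'
from m import *; from st import *
rep();snap('side','g.png');snap('wrist','g2.png')
P=cloud('side','g.npz')['red'];P=P[(P[:,2]>.088)&(P[:,2]<.11)];S=st(P)*1000
for q in (S[S[:,0]<0],S[S[:,0]>0]): print(len(q),np.percentile(q,[2,50,98],0).round(1) if len(q) else '')
a=cv2.imread('pics/g.png')[180:400,200:520];b=cv2.imread('pics/g2.png')
cv2.imwrite('pics/g3.png',np.vstack([cv2.resize(a,(480,330)),cv2.resize(b,(480,260))]))
E
```

```text
t 5.1 pos [ 0.5675 -0.1124  0.2197] st [[ -83.2 -119.9]] jawyaw 23.9 z [ 0.    -0.004 -1.   ] F [ 0.5  1.2 -0.4] w 0.007 q [ 0.45  0.48 -0.49  1.75  0.27  0.98  0.27]
139 [[ -34.9 -138.3]
 [ -30.9 -124. ]
 [ -25.7 -105.2]]
108 [[  30.7 -132.1]
 [  44.1 -121.5]
 [  58.8 -111.1]]
```

View pics/g3.png

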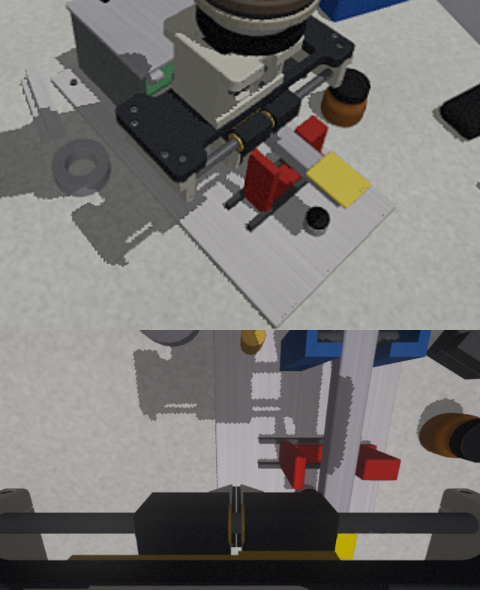

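The red plate now spans about −35 to −25 mm in station x, so it has travelled about 44.5 mm to the end stop. The red block stands at +30 to +59 mm, clear of the 24 mm lever. Next is the pad.

Call:
{"api": "carry_out", "payload": {
  "plan": [
    [3,-0.8,0,0,0],
    [6,-1.6,0,0,0],
    [9,-2.3,0,0,0],
    [10.25,-2.55,0,0,0],
    [10.25,-2.55,0,0,0],
    [10.25,-2.55,-1.5,0,0],
    [10.25,-2.55,-3,0,0],
    [10.25,-2.55,-3.5,0,0],
    [10.25,-2.55,-4,0,0],
    [10.25,-2.55,-4.4,0,0],
    [10.25,-2.55,-4.8,0,0],
    [10.25,-2.55,-5.2,0,0],
    [10.25,-2.55,-5.6,0,0],
    [10.25,-2.55,-5.6,0,0]
  ]
}}

```text
clock: 6.6
position: [0.6674, -0.138, 0.1598]
ee_rot: [-1.712, -2.631, 0.009]
force: [-1.4, 0.5, 9.3]
width: 0.008
```

```bash
python3 -c "from st import *;rep();snap('side','i.png')"
```

```text
t 6.6 pos [ 0.6674 -0.138   0.1598] st [[  -2.4 -184. ]] jawyaw 23.9 z [-0.005 -0.003 -1.   ] F [-1.4  0.5  9.3] w 0.008 q [ 0.39  0.69 -0.44  1.53  0.33  1.    0.28]
```

View pics/i.png

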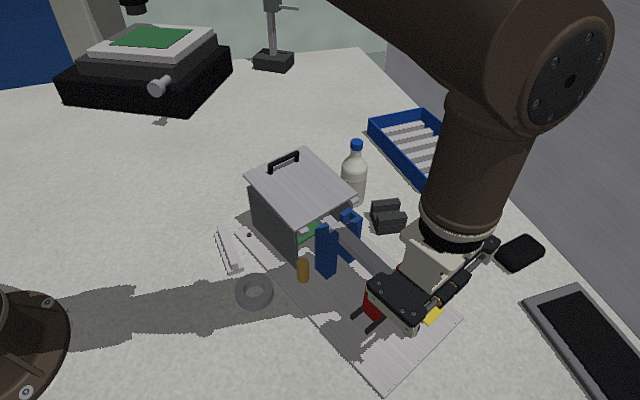

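The lever is going down at about 9 N, at (430,315), and the cover at (300,180) has started to rise. I'll keep pressing.

Call:
{"api": "carry_out", "payload": {
  "plan": [
    [0,0,-0.4,0,0],
    [0,0,-0.8,0,0],
    [0,0,-1.2,0,0],
    [0,0,-1.6,0,0],
    [0,0,-2.0,0,0],
    [0,0,-2.4,0,0],
    [0,0,-2.7,0,0],
    [0,0,-3.0,0,0],
    [0,0,-3.0,0,0]
  ]
}}

```text
clock: 7.55
position: [0.6674, -0.1362, 0.1307]
ee_rot: [-1.711, -2.632, 0.006]
force: [-1.7, 3.2, 8.9]
width: 0.005
```

```bash
python3 -c "from st import *;rep()"
```

```text
t 7.55 pos [ 0.6674 -0.1362  0.1307] st [[  -1.7 -182.3]] jawyaw 24.0 z [-0.004 -0.001 -1.   ] F [-1.7  3.2  8.9] w 0.005 q [ 0.39  0.72 -0.43  1.55  0.35  0.95  0.26]
```

Call:
{"api": "carry_out", "payload": {
  "plan": [
    [0,0,-0.2,0,0],
    [0,0,-0.4,0,0],
    [0,0,-0.6,0,0],
    [0,0,-0.6,0,0]
  ]
}}

```text
clock: 7.95
position: [0.6675, -0.1351, 0.1267]
ee_rot: [-1.71, -2.633, 0.004]
force: [-5.2, 2.2, 18.3]
width: 0.006
```

```bash
python3 -c "from st import *;rep()"
```

```text
t 7.95 pos [ 0.6675 -0.1351  0.1267] st [[  -1.2 -181.4]] jawyaw 24.0 z [-0.003 -0.001 -1.   ] F [-5.2  2.2 18.3] w 0.006 q [ 0.39  0.72 -0.43  1.56  0.35  0.94  0.26]
```

Call:
{"api": "carry_out", "payload": {
  "plan": [
    [0,0,-0.3,0,0],
    [0,0,-0.4,0,0],
    [0,0,-0.4,0,0],
    [0,0,-0.4,0,0]
  ]
}}

```text
clock: 8.35
position: [0.6675, -0.1349, 0.1262]
ee_rot: [1.711, 2.634, -0.003]
force: [-10.9, 0.1, 31.1]
width: 0.008
```

```bash
python3 - <<'E'
from st import *
rep();im,d=snap('side','j.png');snap('scene','k.png');rep()
v,u=np.mgrid[120:280:2,230:380:2];P=world('side',np.c_[u.ravel(),v.ravel()],d);S=np.c_[st(P),P[:,2]]*1000
# cover top: plane profile along station y at |x|<40
Q=S[(abs(S[:,0])<45)&(S[:,1]>60)&(S[:,1]<270)&(S[:,2]>110)&(S[:,2]<230)]
for y in range(60,270,20):
    q=Q[(Q[:,1]>=y)&(Q[:,1]<y+20)]
    if len(q): print(y,len(q),np.median(q[:,2]).round(1))
a=cv2.imread('pics/j.png')[100:400,150:550];b=cv2.imread('pics/k.png')[150:350,150:450]
cv2.imwrite('pics/l.png',np.hstack([cv2.resize(a,(400,300)),cv2.resize(b,(400,300))]))
E
```

```text
t 8.35 pos [ 0.6675 -0.1349  0.1262] st [[  -1.1 -181.2]] jawyaw 24.0 z [-0.001 -0.002 -1.   ] F [-10.9   0.1  31.1] w 0.008 q [ 0.38  0.72 -0.43  1.56  0.35  0.94  0.26]
t 8.45 pos [ 0.6675 -0.1349  0.1262] st [[  -1.1 -181.2]] jawyaw 24.0 z [-0.001 -0.002 -1.   ] F [-9.8  1.2 30.4] w 0.006 q [ 0.38  0.72 -0.43  1.56  0.35  0.94  0.26]
60 134 149.3
80 138 158.2
100 130 167.3
120 186 179.1
140 67 184.2
160 64 192.3
180 1 116.4
```

View pics/l.png

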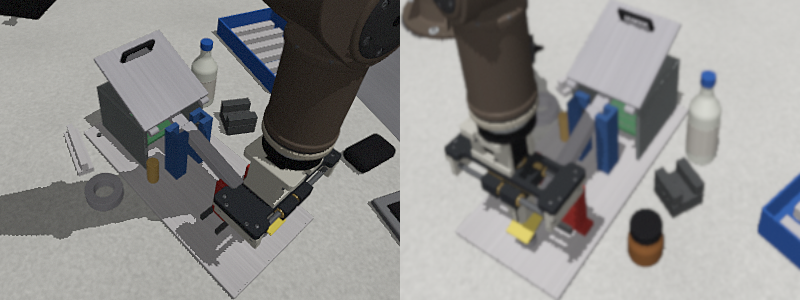

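The lever is on its stop: force jumped from 9 to 31 N while the tool sank only about 0.5 mm more. The cover's measured slope is about 0.41 rad, the bar sits between the saddle posts, and the other things are where they were.

```bash
python3 -c "
from st import *
rep();arm.sign_off()"
```

```text
t 8.45 pos [ 0.6675 -0.1349  0.1262] st [[  -1.1 -181.2]] jawyaw 24.0 z [-0.001 -0.002 -1.   ] F [-9.8  1.2 30.4] w 0.006 q [ 0.38  0.72 -0.43  1.56  0.35  0.94  0.26]
the job is handed in; nothing more can be done
```

The job is done and handed in at 8.45 s, with the arm still holding the lever down on its stop and the cover raised.

- **Lock slide:** I pushed it in with the closed fingertips until it hit its end stop at about 23 N. The plate moved about 44.5 mm, and the block stands clear beyond the lever.
- **Lever:** I pressed the yellow pad straight down at about 9 N until the force jumped at the stop. It is held there with about 30 N.
- **Cover:** depth readings from the side camera give a slope of about 0.41 rad, the expected fully raised angle.
- **Surroundings:** by eye in the last pictures, the bar sits in its saddle and the bystanders look unmoved. I did not measure either.

**Unexplained readings:** at the lock's end stop there was a brief upward force of about 18 N, probably friction on the plate. While holding the lever there is a steady sideways force of about 10 N. No check failed.

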